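# Hang the bellows clamp on the drying rail

### The arm

A 6-joint arm with a two-finger parallel gripper is mounted at the origin on the work surface. World frame = base frame: x ahead of the robot, y to its left, z up, the work surface at z = 0. Lengths are in m, angles in degrees, forces in N, time in s.
With the tool pointing down it reaches from about 0.35 to 0.725 m from the base axis. Payload 4.3 kg.
Tool frame: the origin (TCP) lies at the very end of the fingers, on their centre line; the grasp point (between the pads) lies 19 mm behind it; z points along the fingers, y is the line along which they close (so a half turn about z gives the same grasp; the last joint's range is limited). The gripper opens to 85 mm and grips with 20 to 120 N. Pads are 22 mm wide; open, the fingers measure 114 mm over their backs; the gripper's body (76 mm by 85 mm) begins 54 mm behind the grasp point. The pads swing forward as they close: fully open they stand 13 mm farther back than shut.
Start: joints at [-74.903, 21.618, 4.641, 73.018, 0, 83.68], TCP at [0.21, -0.535, 0.231] pointing down, gripper open.
Joint ranges: [-156.06, 156.06], [-48.1, 94.91], [-58.44, 69.94], [-101.28, 121.22], [-78.64, 73.56], [-180, 180]. Speed limits (degrees/s): [147.25, 147.25, 180, 180, 180, 180].

### API

Orientations are given as [roll, pitch, yaw] about the fixed x, y, z axes, in that order (R = Rz(yaw) Ry(pitch) Rx(roll)).
In Python, from station import readout, eyes, ticket, spotter gives the robot as it stands.
- The arm moves only by the tool servo_tool, never from a script. Its argument "increments" is a list of rows, each a list of 6 numbers: the shift along the world's x, y, z in mm, then the turn, a rotation vector about the world's x, y, z in degrees. A call has 1 to 12 rows; each row shifts and turns the commanded pose from where the row before left it; what a row does not reach is not made up. A row lasts 1/12 s, in which the tool goes at most 41.7 mm and 7.16 degrees, less where a joint would pass 70% of its speed; a pose out of reach is approached as far as the arm can. A call is refused whole if a number of a shift passes 41.7 or a number of a turn 7.16, either way. A call with a gripper value outside its range is refused whole. "gripper" is the finger opening in mm, from 0 to 85.4, set as the call begins (left out, the last holds). The fingers move at their own pace and stop on an object; the grip force is fixed at half the most. Time passes only in rows, so rows that do not move let the fingers close. It gives the time, the measured TCP pose, the force, the opening and the grip force at its end, in the units of the state.
- readout.get_state(): the state, without advancing time (a new reading comes with each control period).
- eyes.capture(name): name is "scene" or "side" or "wrist"; returns a dict with "frame" (400x640x3 uint8, blue, green, red), "depth" (400x640 float32, m along the optical axis (not along the pixel's ray), 0 where there is no reading), "intrinsics" (3x3 intrinsics, pixels), "xyz" and "orientation" of the camera in the world. Camera axes: x right, y up, looking along -z (the intrinsics and any distortion apply to the point x, -y, -z); pixel columns grow to the right and rows downward; lengths in m; the calibration is good to about 2 mm. The wrist camera is an equidistant fisheye: a pixel r from the principal point sees the ray r / f radians off the axis. A picture is of the moment at which its call begins.
- ticket.finish_job(): hands the job in; it is judged then, once.
Trained networks look in a picture, given as the dict that the camera call returned (one of the last four; its "shot" number tells which), for a name from the list of things; names that differ only in an ending like _2 or _b are one class to them, and where a whole thing is asked for, a point or a joint stands for the part that bears it (a point fixed in the world has none). Each returns a list of dicts, best first, with "p" (0 to 1); they miss things now and then, are a little off and sometimes report something else, mostly with a low value. They report only what shows in the picture. A call takes as long as a camera call.
- spotter.recognise(picture, target): "centre" ([column, row] in pixels, amid what is visible of it).
The state is a dict: "time_s": time; "joint_pos": joint angles; "joint_velocities": joint speeds; "tau": joint torques, N m; "tool_pos": TCP position; "orientation": TCP orientation; "contact_force": force on the tool from outside, world axes, zero at the start; "torque": the same for the moment, N m; "width": opening from 0.0 (shut) to 1.0 (fully open); "grasp_force": force on a finger pad.
Only numpy, scipy, OpenCV 4.12 (cv2) and the standard library are available. Lean on these libraries where they do the work, as an engineer would, in place of code of your own. Each camera call takes 0.05 s, during which the arm holds its last target. There are 200 camera calls.

### The job

The cork pads of the green bellows clamp have just been glued. Lift the clamp straight up off its brass peg and hang it astride the steel drying rail, near the middle of the bar with one leg on each side, setting it down gently. Let go and leave the key and the tools on the ledge alone.

Things in the scene. Friction and masses are not known exactly. Their poses are not given: they have to be found in the camera images.
- clamp: Bellows clamp, the thing to move: rigid upside-down U, 0.18 kg. Green marbled crown 70 (x) x 36 (y) x 16 mm; two aluminium legs 36 mm wide (y), 75 mm long, 50 mm apart inside; slanting gussets in the inner corners. Origin: middle of the crown's underside, where it rests on a bar; x leg to leg, y along the bar it straddles, z up; feet at z = -75 mm. Starts astride the peg.
- clamp_grip (a point): Middle of the pale wooden grip on the clamp's crown, 38 mm above the clamp's origin, same axes. The grip is 44 (x) x 24 (y) mm and reaches from the crown's top (22 mm below this point) to 18 mm above this point.
- rail: Drying rail, fixed, at a different place and angle each time: steel bar of 16 mm diameter along its y, axis 110 mm above the ledge, on grey posts 115 mm either side of its middle (nothing higher than 10 mm above the axis), grey foot 70 x 250 x 12 mm. Origin: middle of the foot's underside, on the ledge.
- rail_mid (a point): Middle of the rail's bar, on its axis; y along the bar, z up.
- peg: Peg stand, fixed, on the other side of the ledge from the rail, place and angle vary: white stand with foot 90 x 120 x 12 mm, post at y = -50 mm, from it a brass peg of 14 mm diameter along +y, axis 110 mm above the ledge, ending at y = 50 mm in a tip upturned to 16 mm above the axis. Origin: middle of the foot's underside, on the ledge.
- peg_mid (a point): Middle of the peg, on its axis; y along the peg, z up.
- flap: Walnut flap panel lowered as a ledge, fixed: 480 (x) x 1100 (y) x 20 mm; its top is 20 mm above the work surface. Origin: middle of its underside.
- treble_key: Bystander: green marbled treble key with a wooden tail, 175 x 20 x 12 mm, lying on the ledge; x along it.
- rivet_setter: Bystander: brass rivet setter, 126 x 22 x 18 mm, lying on the ledge; x along it.
- spring_winder: Bystander: steel spring winder with a black handle, 125 x 22 x 18 mm, lying on the ledge between rail and peg; x along it.
- ruler: Bystander: aluminium ruler 200 x 28 x 4 mm, lying along the far edge of the ledge; x along it.

How it is judged:
By the outcome, as a careful person would: the job done as asked, in the order asked, and still so for the second after the job is handed in, with the robot touching nothing.
It also fails if it takes over 42 s, if anything falls off the work surface, if the arm or the gripper's body presses on something with over 40 N, if the wrist force passes 120 N, or if a joint passes its speed limit or range.

## Working session

There is one attempt and no reset: what is moved stays moved. The work goes in short steps, Python scripts to look and compute and a tool call to move; the robot and the scene stay as the last step left them, time stands still between calls to the robot, and variables do not carry over. Pictures are saved under pics/ and viewed, at most 10 in all, crops included, and the job is handed in when it is done.

Besides the shell and the picture viewer there is one more tool, called as name([rows], argument=value, ...), one row to a line, values as JSON. servo_tool: Moves the arm, as the interface text tells. Its arguments: {"type":"object","properties":{"increments":{"type":"array","items":{"type":"array","items":{"type":"number"}}},"gripper":{"type":"number"}},"required":["increments"]}

```bash
mkdir -p pics; cat > h.py <<'E'
import numpy as np, cv2
from scipy.spatial.transform import Rotation as R
from station import readout, eyes, ticket, spotter
def rot(o):
    o=np.array(o,float)
    return o if o.shape==(3,3) else R.from_euler('xyz',o,degrees=True).as_matrix()
def cloud(d):
    K=np.array(d['intrinsics']);z=d['depth'];v,u=np.indices(z.shape)
    p=np.stack([(u-K[0,2])/K[0,0]*z,-(v-K[1,2])/K[1,1]*z,-z],-1)
    w=p@rot(d['orientation']).T+np.array(d['xyz']); w[z==0]=np.nan
    return w
E
python3 - <<'E'
from h import *
print(readout.get_state())
ims=[]
for n in ('scene','side'):
    d=eyes.capture(n); w=cloud(d); print(n,d['xyz'],d['orientation'],d['intrinsics'],[k for k in d])
    np.savez(n+'.npz',w=w,f=d['frame'],depth=d['depth'])
    for t in ('clamp','clamp_grip','rail','rail_mid','peg','peg_mid','treble_key','rivet_setter','spring_winder','ruler'):
        r=spotter.recognise(d,t)
        for q in r[:2]:
            c=np.round(q['centre']).astype(int); print(t,round(q['p'],2),c,np.round(w[c[1],c[0]],3))
    ims.append(d['frame'])
    cv2.imwrite(f'pics/{n}.png',d['frame'])
E
```

```text
{'time_s': 0.0, 'joint_pos': array([-7.49031581e+01,  2.16631883e+01,  4.56192754e+00,  7.30172217e+01,
        1.46550644e-03,  8.36804220e+01]), 'joint_velocities': array([-0.0312045 , -0.0858581 , -0.00369556, -0.04908438,  0.10977749,
       -0.04046488]), 'tau': array([-2.26405464e-04, -4.63608062e+01,  2.69873321e+01,  2.07924354e-02,
       -5.01041018e-05, -1.29368047e-05]), 'tool_pos': array([ 0.20980034, -0.53465485,  0.2303412 ]), 'orientation': array([-1.79882399e+02, -1.44984144e-02,  2.14164035e+01]), 'contact_force': array([-0.55421481,  0.83349453, -0.34040256]), 'torque': array([-0.00163834,  0.02330576,  0.01422256]), 'grasp_force': 0.0, 'width': 1.0017362624606871}
scene [1.32356975 0.13592203 0.70058168] [ 53.64540271  -1.3557183  101.53638141] [[401.82185891   0.         317.66285347]
 [  0.         401.82185891 194.9543379 ]
 [  0.           0.           1.        ]] ['frame', 'depth', 'intrinsics', 'xyz', 'orientation', 'shot']
clamp 0.81 [408 218] [0.629 0.206 0.153]
clamp_grip 0.8 [408 222] [0.631 0.207 0.144]
rail 0.61 [250 203] [ 0.513 -0.2    0.035]
rail_m
[... 500 characters left out ...]
8   0.         321.53831889]
 [  0.         361.38169808 198.83593626]
 [  0.           0.           1.        ]] ['frame', 'depth', 'intrinsics', 'xyz', 'orientation', 'shot']
clamp 0.71 [226 261] [0.747 0.146 0.025]
clamp 0.7 [288 250] [0.588 0.225 0.153]
clamp_grip 0.97 [289 251] [0.585 0.228 0.155]
rail 0.7 [343 170] [ 0.528 -0.23   0.035]
rail_mid 0.77 [348 172] [ 0.513 -0.224  0.032]
peg 0.8 [287 290] [0.6   0.214 0.034]
peg 0.5 [392 199] [ 0.392 -0.106  0.033]
peg_mid 0.94 [287 291] [0.6   0.216 0.034]
treble_key 0.51 [392 201] [ 0.392 -0.097  0.033]
rivet_setter 0.79 [403 315] [0.382 0.245 0.036]
spring_winder 0.84 [346 223] [0.502 0.01  0.04 ]
ruler 0.7 [228 263] [0.741 0.151 0.025]
```

View pics/scene.png

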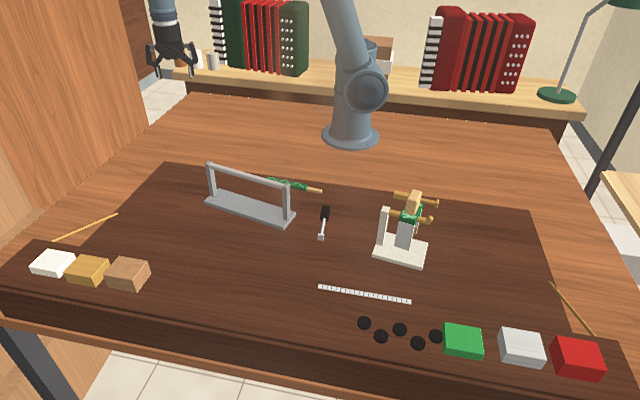

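View pics/side.png

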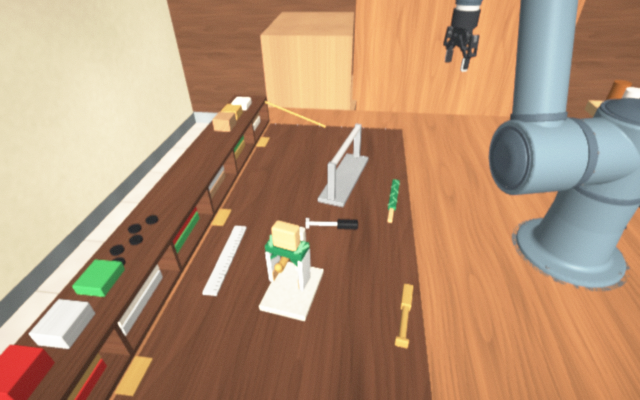

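The scene view shows the rail at about (250,195), the clamp on its peg at (408,215) and the spring winder between them at (322,222). The side view has the clamp's grip at (288,237) and the rail at (345,165). Next I fit the point clouds.

```bash
python3 - <<'E'
from h import *
P={n:np.load(n+'.npz') for n in('scene','side')}
def sel(n,lo,hi,f=None):
    w=P[n]['w'];m=np.all((w>lo)&(w<hi),-1); return w[m],P[n]['f'][m].astype(int)
def rep(tag,p):
    if len(p)<5: print(tag,len(p));return
    r=cv2.minAreaRect((p[:,:2]*1000).astype(np.float32)); c=p.mean(0)
    ev,V=np.linalg.eigh(np.cov(p[:,:2].T)); print(tag,len(p),'mean',c.round(4),'rect',np.round(r[0],1),np.round(r[1],1),round(r[2],1),'pca',round(np.degrees(np.arctan2(V[1,1],V[0,1])),1),'z',np.percentile(p[:,2],[2,50,98]).round(4))
A={}
for n in P:
    p,c=sel(n,[.4,-.36,.11],[.65,-.06,.16]); rep(n+' bar',p)
    pf,_=sel(n,[.4,-.36,.027],[.65,-.06,.037]); rep(n+' railfoot',pf)
    p2,_=sel(n,[.5,.12,.028],[.72,.32,.037]); rep(n+' pegfoot',p2)
    g,c=sel(n,[.5,.1,.165],[.72,.34,.23]); rep(n+' grip',g)
    gt=g[g[:,2]>np.percentile(g[:,2],98)-.004]; rep(n+' griptop',gt)
    g,c=sel(n,[.5,.1,.135],[.72,.34,.23]); k=(c[:,1]>c[:,2]+25)&(c[:,1]>c[:,0]+10); rep(n+' crown',g[k])
    A[n]=(p,pf,p2,gt)
for i,t in enumerate(('bar','railfoot','pegfoot','griptop')): rep('both '+t,np.vstack([A['scene'][i],A['side'][i]]))
E
python3 - <<'E'
import cv2
a=cv2.imread('pics/scene.png')[170:290,340:460];b=cv2.imread('pics/side.png')[205:325,230:350]
cv2.imwrite('pics/crop.png',cv2.resize(cv2.hconcat([a,b]),(800,400),interpolation=cv2.INTER_CUBIC))
E
```

```text
scene bar 635 mean [ 0.5274 -0.1938  0.1323] rect [ 522. -202.] [246.8  21.1] 76.6 pca 77.0 z [0.1125 0.1343 0.1397]
scene railfoot 1548 mean [ 0.5241 -0.1977  0.0322] rect [ 466.9 -188.5] [249.3 185.9] 77.0 pca 78.7 z [0.0282 0.0323 0.0351]
scene pegfoot 1057 mean [0.6042 0.2081 0.0325] rect [593.9 204.3] [119.6  92.8] 80.6 pca 93.3 z [0.0292 0.0326 0.0353]
scene grip 264 mean [0.6043 0.2105 0.1856] rect [596.4 211.2] [24.  45.1] 75.0 pca 160.4 z [0.1661 0.1902 0.1953]
scene griptop 122 mean [0.5966 0.2114 0.1934] rect [595.8 211.2] [22.3 44. ] 75.3 pca 162.5 z [0.1916 0.1934 0.1954]
scene crown 210 mean [0.616  0.2106 0.1497] rect [596.3 211.8] [35.1 69.9] 75.8 pca 145.4 z [0.1391 0.1522 0.1553]
side bar 396 mean [ 0.5242 -0.1788  0.1339] rect [ 520.1 -203.3] [246.7  17.1] 76.6 pca 76.5 z [0.1116 0.1371 0.1404]
side railfoot 1105 mean [ 0.5178 -0.1933  0.0333] rect [ 466.7 -191.4] [251.8 184.4] 78.0 pca 79.0 z [0.0288 0.0334 0.0356]
side pegfoot 1940 mean [0.5923 0.216  0.0331] rect [592.1 202.7] [121.9  90. ] 81.0 pca 72.0 z [0.03   0.0332 0.0351]
side grip 569 mean [0.5914 0.2165 0.185 ] rect [592.9 211. ] [24.7 44. ] 74.0 pca 171.3 z [0.166  0.1882 0.1953]
side griptop 232 mean [0.5931 0.2113 0.1938] rect [592.8 211. ] [24.5 43.7] 73.7 pca 166.4 z [0.1915 0.1938 0.1955]
side crown 489 mean [0.5892 0.2221 0.1499] rect [592.9 213.1] [35.8 72.7] 80.6 pca 175.6 z [0.1381 0.1521 0.1557]
both bar 1031 mean [ 0.5262 -0.188   0.1329] rect [ 521.8 -202.8] [248.5  21.1] 76.6 pca 77.0 z [0.1123 0.1355 0.1401]
both railfoot 2653 mean [ 0.5215 -0.1959  0.0326] rect [ 467.9 -191. ] [253.  186.5] 78.0 pca 78.9 z [0.0283 0.0328 0.0354]
both pegfoot 2997 mean [0.5965 0.2132 0.0329] rect [593.6 202.8] [122.6  93. ] 81.0 pca 85.2 z [0.0296 0.033  0.0352]
both griptop 354 mean [0.5943 0.2114 0.1937] rect [594.3 210.5] [24.7 46.6] 74.7 pca 165.4 z [0.1916 0.1937 0.1954]
```

View pics/crop.png

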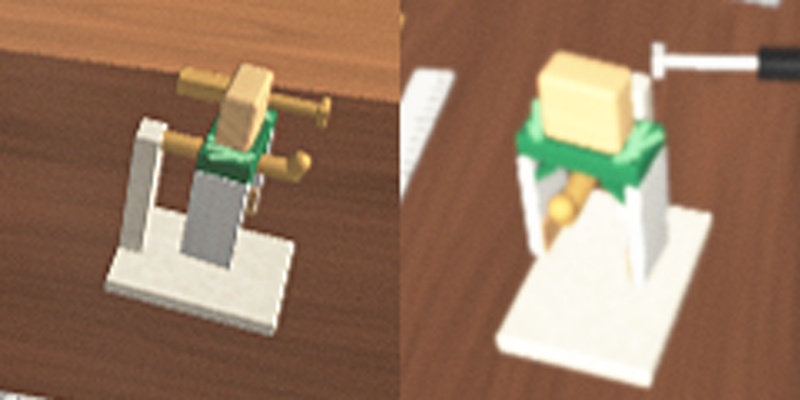

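The crop shows the clamp astride the peg and the grip block free on all sides. The grip centre is at about (0.594, 0.211), top z ≈ 0.194, clamp yaw about −15°. The bar's middle is (0.522, −0.202), its top is at about 0.139, and it runs at 76.6°. All of these match the stated sizes, so I approach with the fingers closing along the clamp's x.

servo_tool([
  [16,31,0,0,0,2.2],
  [16,31,0,0,0,2.2],
  [16,31,0,0,0,2.2],
  [16,31,0,0,0,2.2],
  [16,31,0,0,0,2.2],
  [16,31,0,0,0,2.2],
  [16,31,0,0,0,2.2],
  [16,31,0,0,0,2.2],
  [16,31,0,0,0,2.2],
  [16,31,0,0,0,2.2],
  [16,31,0,0,0,2.2],
  [16,31,0,0,0,2.2],
], gripper=85)

```text
time_s: 2.1
tool_pos: [0.4025, -0.1618, 0.2316]
orientation: [180.0, -0.0, 47.9]
contact_force: [0.1, -0.1, 0.2]
width: 0.996
grasp_force: 0.0
```

servo_tool([
  [16,31,0,0,0,2.2],
  [16,31,0,0,0,2.2],
  [16,31,0,0,0,2.2],
  [16,31,0,0,0,2.2],
  [16,31,0,0,0,2.2],
  [16,31,0,0,0,2.2],
  [16,31,0,0,0,2.2],
  [16,31,0,0,0,2.2],
  [16,31,0,0,0,2.2],
  [16,31,0,0,0,2.2],
  [16,31,0,0,0,2.2],
  [16,33,0,0,0,2.2],
])

```text
time_s: 3.1
tool_pos: [0.5945, 0.2122, 0.2313]
orientation: [180.0, 0.0, 74.3]
contact_force: [0.6, 0.2, -0.3]
width: 0.994
grasp_force: 0.0
```

servo_tool([
  [0,0,0,0,0,0],
  [0,0,0,0,0,0],
  [0,0,0,0,0,0],
])

```text
time_s: 3.35
tool_pos: [0.5937, 0.2104, 0.231]
orientation: [-180.0, 0.0, 74.2]
contact_force: [-0.6, -0.4, 0.8]
width: 0.992
grasp_force: 0.0
```

```bash
python3 - <<'E'
from h import *
s=readout.get_state();print(s['tool_pos'],s['orientation'],s['time_s'],s['contact_force'])
d=eyes.capture('wrist');print(d['xyz'],d['orientation'],d['intrinsics'])
print(spotter.recognise(d,'clamp_grip'))
z=d['depth'];K=d['intrinsics'];v,u=np.indices(z.shape)
x=(u-K[0,2])/K[0,0];y=(v-K[1,2])/K[1,1];r=np.hypot(x,y)+1e-9
t=np.tan(np.minimum(r,1.5))/r
w=np.stack([x*t*z,-y*t*z,-z],-1)@rot(d['orientation']).T+d['xyz'];w[(z==0)|(r>1.4)]=np.nan
p=w[np.all((w>[.54,.16,.187])&(w<[.65,.26,.2]),-1)]
print(len(p),p.mean(0) if len(p) else 0, cv2.minAreaRect((p[:,:2]*1000).astype(np.float32)) if len(p)>4 else 0)
cv2.imwrite('pics/w1.png',d['frame'])
E
```

```text
[0.59367676 0.21043738 0.23103534] [-1.79977094e+02  4.80479267e-02  7.42191326e+01] 3.35 [-0.58537402 -0.42847955  0.79284313]
[0.61191093 0.27332663 0.37426001] [-1.51682446e+01 -4.39327652e-03 -1.57991697e+01] [[309.70691629   0.         321.98824069]
 [  0.         309.70691629 201.92225951]
 [  0.           0.           1.        ]]
[{'centre': [321.9, 213.0], 'p': 0.71}]
2497 [0.59479337 0.21113333 0.1930175 ] ((594.1950073242188, 210.246337890625), (23.694494247436523, 44.19759750366211), 75.81327819824219)
```

View pics/w1.png

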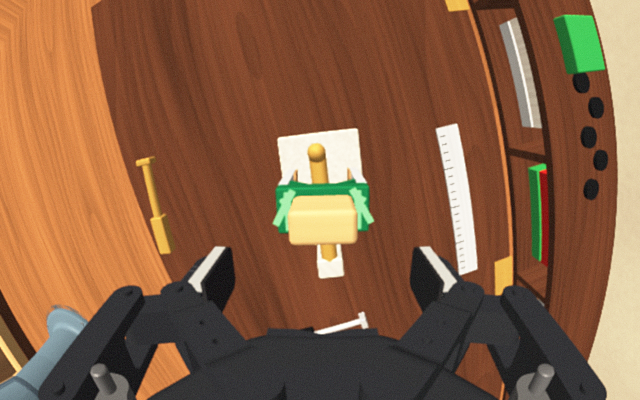

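The wrist picture shows the grip at (322,220), centred between the open fingers at (212,270) and (435,270). Its depth gives (0.594, 0.2105), top z = 0.193, which agrees with the first two views. I descend and grasp.

servo_tool([
  [0.5,0.2,-12,0,0,1],
  [0,0,-12,0,0,0],
  [0,0,-12,0,0,0],
  [0,0,-10,0,0,0],
  [0,0,-9,0,0,0],
  [0,0,-8,0,0,0],
  [0,0,-6,0,0,0],
  [0,0,-4,0,0,0],
  [0,0,0,0,0,0],
  [0,0,0,0,0,0],
])

```text
time_s: 4.28
tool_pos: [0.5945, 0.2109, 0.1584]
orientation: [180.0, 0.0, 75.2]
contact_force: [0.7, -0.6, 0.2]
width: 0.994
grasp_force: 0.0
```

servo_tool([
  [0,0,0,0,0,0],
  [0,0,0,0,0,0],
  [0,0,0,0,0,0],
  [0,0,0,0,0,0],
  [0,0,0,0,0,0],
  [0,0,0,0,0,0],
  [0,0,0,0,0,0],
  [0,0,0,0,0,0],
  [0,0,0,0,0,0],
  [0,0,0,0,0,0],
], gripper=30)

```text
time_s: 5.12
tool_pos: [0.5948, 0.2112, 0.159]
orientation: [179.9, -0.1, 75.2]
contact_force: [-0.9, 0.7, 5.3]
width: 0.504
grasp_force: 61.4
```

Gripped at 43 mm with 61 N. Now straight up.

servo_tool([
  [0,0,3,0,0,0],
  [0,0,6,0,0,0],
  [0,0,10,0,0,0],
  [0,0,14,0,0,0],
  [0,0,16,0,0,0],
  [0,0,16,0,0,0],
  [0,0,16,0,0,0],
  [0,0,16,0,0,0],
  [0,0,12,0,0,0],
  [0,0,6,0,0,0],
  [0,0,0,0,0,0],
  [0,0,0,0,0,0],
])

```text
time_s: 6.12
tool_pos: [0.5946, 0.2108, 0.2732]
orientation: [180.0, 0.0, 75.2]
contact_force: [0.2, -0.0, -2.7]
width: 0.507
grasp_force: 61.1
```

```bash
python3 - <<'E'
from h import *
s=readout.get_state();print(s['tool_pos'],s['orientation'],s['contact_force'],s['width'],s['grasp_force'])
for n in('side',):
    d=eyes.capture(n);w=cloud(d);f=d['frame'].astype(int)
    m=np.all((w>[.5,.1,.15])&(w<[.72,.34,.34]),-1); g=m&(f[...,1]>f[...,2]+25)&(f[...,1]>f[...,0]+10)
    print(np.percentile(w[g],[2,50,98],axis=0).round(4)); 
    r=cv2.resize(d['frame'][80:330,150:450],(720,600));cv2.imwrite('pics/lift.png',r)
E
```

```text
[0.59459498 0.21083681 0.27322188] [1.79988487e+02 1.80264123e-03 7.52125491e+01] [ 0.24294644 -0.02299418 -2.66604928] 0.5065834761144143 61.10090374946594
[[0.557  0.2042 0.2412]
 [0.5848 0.224  0.2633]
 [0.6281 0.2346 0.2695]]
```

View pics/lift.png

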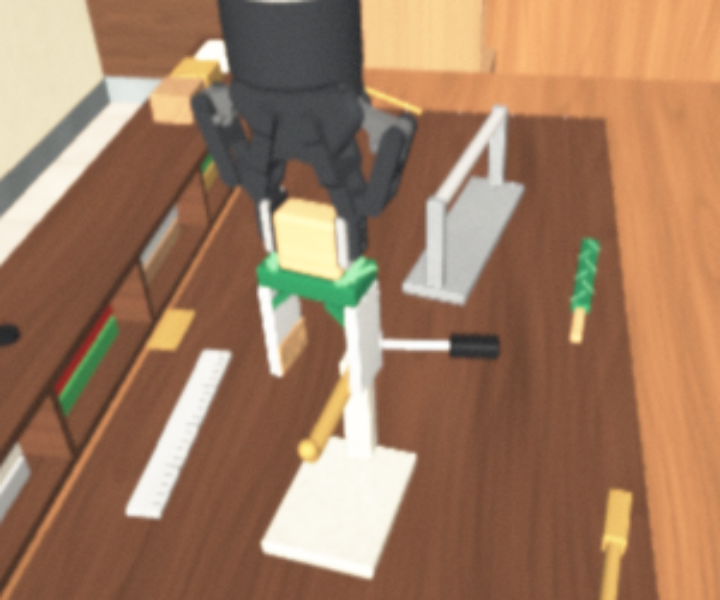

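The clamp hangs straight in the grip at (318,270) in the crop, with the legs clear of the peg below. I carry it level to above the rail.

servo_tool([
  [-1.8,-10,0,0,0,0],
  [-3.6,-20,0,0,0,0],
  [-5.3,-30,0,0,0,0.2],
  [-5.3,-30,0,0,0,0.2],
  [-5.3,-30,0,0,0,0.2],
  [-5.3,-30,0,0,0,0.2],
  [-5.3,-30,0,0,0,0.2],
  [-5.3,-30,0,0,0,0.2],
  [-5.3,-30,0,0,0,0.2],
  [-5.3,-30,0,0,0,0],
  [-5.3,-30,0,0,0,0],
  [-5.3,-30,0,0,0,0],
])

```text
time_s: 7.17
tool_pos: [0.5345, -0.1209, 0.2725]
orientation: [-179.9, 0.0, 76.6]
contact_force: [1.2, 0.0, -1.5]
width: 0.505
grasp_force: 61.1
```

servo_tool([
  [-5.3,-30,0,0,0,0],
  [-5.3,-30,0,0,0,0],
  [-3.6,-20,0,0,0,0],
  [-1.8,-10,0,0,0,0],
  [-0.5,-3.5,0,0,0,0],
  [0,0,0,0,0,0],
  [0,0,0,0,0,0],
  [0,0,0,0,0,0],
])

```text
time_s: 7.83
tool_pos: [0.5197, -0.2113, 0.2733]
orientation: [-180.0, -0.0, 76.7]
contact_force: [-0.1, -0.1, -2.0]
width: 0.508
grasp_force: 61.1
```

```bash
python3 - <<'E'
from h import *
s=readout.get_state();print(s['tool_pos'],s['orientation'],s['time_s'],s['contact_force'])
def line(tag,p):
    ax=p[p[:,2]>.1345]; l=cv2.fitLine((ax[:,:2]*1000).astype(np.float32),cv2.DIST_HUBER,0,.01,.01).ravel()
    m=cv2.minAreaRect((p[:,:2]*1000).astype(np.float32)); a=np.degrees(np.arctan2(l[1],l[0]))
    x=l[2]+(-202.5-l[3])*l[0]/l[1]
    print(tag,len(ax),'angle',round(a,2),'x at y=-202.5',round(float(x),1),'rect',np.round(m[0],1),np.round(m[1],1),'ztop',np.percentile(p[:,2],[50,95]).round(4))
d=eyes.capture('wrist');z=d['depth'];K=d['intrinsics'];v,u=np.indices(z.shape)
x=(u-K[0,2])/K[0,0];y=(v-K[1,2])/K[1,1];r=np.hypot(x,y)+1e-9
t=np.tan(np.minimum(r,1.4))/r
w=np.stack([x*t*z,-y*t*z,-z],-1)@rot(d['orientation']).T+d['xyz'];w[(z==0)|(r>1.3)]=np.nan
lo,hi=[.42,-.34,.125],[.62,-.06,.15]
line('wrist',w[np.all((w>lo)&(w<hi),-1)])
f=d['frame'].astype(int);g=np.all((w>[.4,-.4,.23])&(w<[.65,0,.275]),-1)&(f[...,1]>f[...,2]+25)&(f[...,1]>f[...,0]+10)
print('crown',g.sum(),cv2.minAreaRect((w[g][:,:2]*1000).astype(np.float32)),np.percentile(w[g][:,2],[50,95]))
cv2.imwrite('pics/w2.png',d['frame'])
for n in('scene','side'):
    q=np.load(n+'.npz')['w']; line(n,q[np.all((q>lo)&(q<hi),-1)])
E
```

```text
[ 0.51972826 -0.21131084  0.2732543 ] [-1.79987877e+02 -3.35039219e-02  7.67125661e+01] 7.8333 [-0.0745244  -0.10064708 -2.04491662]
wrist 2576 angle 76.71 x at y=-202.5 522.3 rect [ 532.9 -158.2] [148.8  18.2] ztop [0.1376 0.1395]
crown 3266 ((521.8336181640625, -202.9111785888672), (16.905031204223633, 69.47847747802734), 77.00719451904297) [0.26731428 0.26891243]
scene 314 angle 76.85 x at y=-202.5 523.6 rect [ 523.  -201.8] [243.6  21.1] ztop [0.1353 0.1392]
side 267 angle 76.74 x at y=-202.5 519.0 rect [ 520.1 -203.6] [246.3  17. ] ztop [0.1379 0.1401]
```

View pics/w2.png

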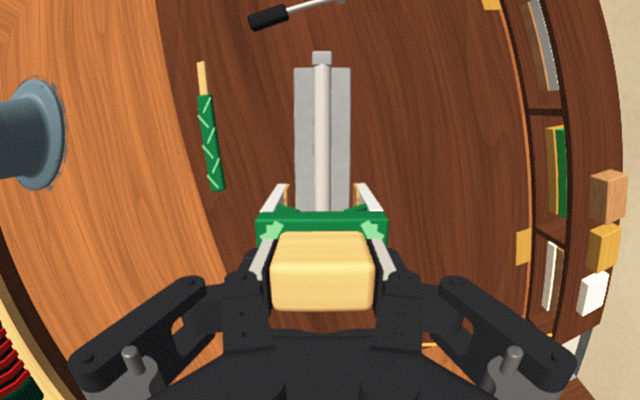

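The wrist view looks along the bar at (322,140), which sits midway between the legs at (275,195) and (370,195). It gives a bar angle of 76.7° and about 0.5 mm of lateral error. I shift 9 mm along the bar to its middle and lower, slowing near the end.

servo_tool([
  [1.2,4.4,0,0,0,0],
  [1.2,4.4,0,0,0,0],
  [0,0,-8,0,0,0],
  [0,0,-14,0,0,0],
  [0,0,-16,0,0,0],
  [0,0,-16,0,0,0],
  [0,0,-15,0,0,0],
  [0,0,-13,0,0,0],
  [0,0,-10,0,0,0],
  [0,0,-7,0,0,0],
  [0,0,-4,0,0,0],
  [0,0,0,0,0,0],
])

```text
time_s: 8.88
tool_pos: [0.5216, -0.2035, 0.1695]
orientation: [-179.9, -0.0, 76.6]
contact_force: [-0.7, 0.4, -1.9]
width: 0.505
grasp_force: 61.2
```

servo_tool([
  [0,0,-2,0,0,0],
  [0,0,-2,0,0,0],
  [0,0,-1,0,0,0],
  [0,0,-1,0,0,0],
  [0,0,-1,0,0,0],
  [0,0,0,0,0,0],
  [0,0,0,0,0,0],
])

```text
time_s: 9.47
tool_pos: [0.522, -0.2039, 0.1634]
orientation: [180.0, 0.0, 76.6]
contact_force: [0.4, -0.1, -0.8]
width: 0.512
grasp_force: 61.2
```

servo_tool([
  [0,0,-1,0,0,0],
  [0,0,-1,0,0,0],
  [0,0,-0.5,0,0,0],
  [0,0,-0.5,0,0,0],
  [0,0,0,0,0,0],
  [0,0,0,0,0,0],
])

```text
time_s: 9.97
tool_pos: [0.522, -0.2038, 0.1603]
orientation: [180.0, -0.0, 76.6]
contact_force: [1.0, -0.4, -1.7]
width: 0.505
grasp_force: 61.2
```

servo_tool([
  [0,0,-0.5,0,0,0],
  [0,0,-0.5,0,0,0],
  [0,0,0,0,0,0],
  [0,0,0,0,0,0],
])

```text
time_s: 10.3
tool_pos: [0.522, -0.2039, 0.16]
orientation: [180.0, 0.0, 76.6]
contact_force: [-1.5, 1.2, 4.3]
width: 0.509
grasp_force: 61.9
```

The clamp is touching the bar with about 6 N. I release and withdraw straight up.

servo_tool([
  [0,0,0,0,0,0],
  [0,0,0,0,0,0],
  [0,0,0,0,0,0],
  [0,0,0,0,0,0],
  [0,0,0,0,0,0],
  [0,0,0,0,0,0],
  [0,0,0,0,0,0],
  [0,0,0,0,0,0],
], gripper=80)

```text
time_s: 10.97
tool_pos: [0.522, -0.2038, 0.1593]
orientation: [180.0, 0.0, 76.6]
contact_force: [-0.4, -0.2, 0.3]
width: 0.937
grasp_force: 0.0
```

servo_tool([
  [0,0,3,0,0,0],
  [0,0,6,0,0,0],
  [0,0,10,0,0,0],
  [0,0,15,0,0,0],
  [0,0,15,0,0,0],
  [0,0,15,0,0,0],
  [0,0,15,0,0,0],
  [0,0,15,0,0,0],
  [0,0,10,0,0,0],
  [0,0,6,0,0,0],
  [0,0,0,0,0,0],
  [0,0,0,0,0,0],
])

```text
time_s: 11.97
tool_pos: [0.5222, -0.2039, 0.2698]
orientation: [179.9, 0.0, 76.6]
contact_force: [-0.5, 0.4, 0.1]
width: 0.935
grasp_force: 0.0
```

```bash
python3 - <<'E'
from h import *
s=readout.get_state();print(s['tool_pos'],s['time_s'],s['contact_force'],s['width'])
C=[]
for n in('scene','side'):
    d=eyes.capture(n);w=cloud(d)
    p=w[np.all((w>[.42,-.3,.18])&(w<[.62,-.1,.2]),-1)]
    print(n,len(p),np.round(p.mean(0),4),cv2.minAreaRect((p[:,:2]*1000).astype(np.float32)),np.percentile(p[:,2],[5,50,98]).round(4))
    c=d['frame'][120:250,190:390] if n=='scene' else d['frame'][80:210,280:480]
    C.append(cv2.resize(c,None,fx=2.2*.9,fy=2.2*.9))
cv2.imwrite('pics/end.png',cv2.hconcat(C))
E
```

```text
[ 0.5221914  -0.20394439  0.26976635] 11.9667 [-0.53445147  0.44468676  0.09277633] 0.9353679636752941
scene 162 [ 0.5277 -0.2004  0.1902] ((522.4378662109375, -202.279052734375), (24.392908096313477, 46.155147552490234), 77.3204345703125) [0.1816 0.1923 0.1958]
side 160 [ 0.5209 -0.1986  0.19  ] ((521.69189453125, -205.18203735351562), (28.505313873291016, 45.130374908447266), 77.02489471435547) [0.1811 0.1914 0.1962]
```

View pics/end.png

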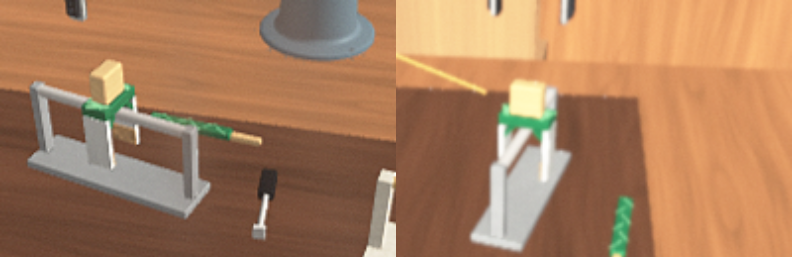

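The clamp hangs upright astride the bar at (108,110), at its middle, with a leg on each side. The grip's top is at 0.194, as expected, the gripper is clear, and the key and spring winder look undisturbed. I hand the job in.

```bash
python3 -c "
from station import ticket
print(ticket.finish_job())"
```

```text
the job is handed in; nothing more can be done
None
```

The clamp now hangs upright astride the middle of the drying rail, one leg on each side. It is released with the gripper clear, the arm touched neither the key nor the tools, and the job was handed in at about 12 s.

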